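# Hang a parts basket still in an ultrasonic cleaner's tank

## Robot

A 6-joint arm with a two-finger parallel gripper is mounted at the origin on the work surface. World frame = base frame: x ahead of the robot, y to its left, z up, the work surface at z = 0. Lengths are in m, angles in rad, forces in N, time in s.
With the tool pointing down it reaches from about 0.325 to 0.9 m from the base axis. Payload 3.5 kg.
Tool frame: the origin (TCP) lies at the very end of the fingers, on their centre line; the grasp point (between the pads) lies ctrl.tcp_to_grasp behind it (ctrl.tcp_to_grasp is the distance from the TCP to the grasp point, in m); y points along the fingers, x is the direction in which the jaws open and shut, and the axes are right-handed (so a half turn about y gives the same grasp; the last joint's range is limited). The gripper opens to 85 mm and grips with 20 to 120 N. Pads are 22 mm wide; open, the fingers measure 114 mm over their backs; the gripper's body (76 mm by 85 mm) begins 54 mm behind the grasp point. The pads swing forward as they close: fully open they stand 13 mm farther back than shut.
Start: joints at [-1.208, 0.276, -0.026, 1.268, 0, 1.467], TCP at [0.281, -0.558, 0.231] pointing down, gripper open.
Joint ranges: [-3.12, 3.12], [-0.85, 1.88], [-1.08, 1.24], [-1.95, 2.15], [-1.57, 1.53], [-3.14, 3.14]. Speed limits (rad/s): [2.57, 2.57, 3.14, 3.14, 3.14, 3.14].

## Interface

Orientations are given as [roll, pitch, yaw] about the fixed x, y, z axes, in that order (R = Rz(yaw) Ry(pitch) Rx(roll)).
In Python, from rig import ctrl, optics, hand_in gives the robot as it stands. The module is installed in compiled form; this text tells all that it offers.
- The arm moves only by the shell command python3 -m creep 'ROWS' [FORCE]. ROWS is JSON, a list that holds one entry, the list of rows, each a list of 5 numbers: the finger opening in mm, from 0 to 85.4, then the shift along the world's x, y, z in mm, then the turn about the world's z in degrees. A call has exactly 8 rows; each row is the pose to reach, as a shift and turn from the pose measured when the call began; what a row does not reach only later rows make up. A row lasts 1/10 s, in which the tool goes at most 50 mm and 8.59 degrees, less where a joint would pass 70% of its speed; a pose out of reach is approached as far as the arm can. A call with a gripper value outside its range is refused whole. The fingers move at their own pace and stop on an object; FORCE is the grip in N (left out, the last holds). Time passes only in rows, so rows that repeat a pose let the fingers close, or fill a call up. It gives the time, the measured TCP pose, the force and the opening at its end, in the units of the state.
- ctrl.observe(): the state, without advancing time (a new reading comes with each control period).
- optics.get_image(name): name is "side" or "top"; returns a dict with "color" (384x512x3 uint8, red, green, blue), "fx", "fy", "cx", "cy" (pixels), "cam_to_world" (4x4, takes a point from camera to world coordinates). Camera axes: x right, y down, z forward; pixel columns grow to the right and rows downward; lengths in m; the calibration is good to about 2 mm. A picture is of the moment at which its call begins. There is no depth.
- hand_in(): hands the job in, once; it reports no verdict.
The state is a dict: "clock": time; "joint_positions": joint angles; "joint_vel": joint speeds; "joint_efforts": joint torques, N m; "ee_pos": TCP position; "tool_rot": TCP orientation; "wrist_force": force on the tool from outside, world axes, zero at the start; "ft_torque": the same for the moment, N m; "width": opening from 0.0 (shut) to 1.0 (fully open).
Only numpy, scipy, OpenCV 4.12 (cv2) and the standard library are available. Lean on these libraries where they do the work, as an engineer would, in place of code of your own. Each camera call takes 0.05 s, during which the arm holds its last target. There are 200 camera calls.

## Task

Take the parts basket off its draining stand by the black grip, carry it to the ultrasonic cleaner and bring it to a standstill above the open tank; then lower it and keep it hanging still in the middle of the tank for a good six seconds, the whole basket below the rim and clear of walls and floor, and finish while still holding the grip. Hold it by the grip alone: once it has left the stand nothing may touch the basket or its bail, not the robot, the cleaner or the bench, it must not swing wildly, and the other things on the bench stay where they are.

Things in the scene. Friction and masses are not known exactly. Their poses are not given: they have to be found in the camera images.
- grip: Loose hanger with a black hand grip, 0.12 kg. Origin: the pivot, in the steel hook at its foot where the bail hangs; z up. Above the pivot: stem of 10 mm diameter (7 to 26 mm), steel flange of 32 mm diameter (25 to 31 mm), black grip block, 26 mm along x, 24 mm along y (31 to 81 mm). At the start the flange rests on the stand's fork, axes parallel to the stand's
- grip_point (a point): Where to take the black grip: in its middle, 55 mm above the pivot, 24 mm between the faces that look along the grip's y; axes as the grip
- basket: Wire basket of small metal fittings on a tall wire bail, 70 mm diameter, 38 mm high, nominal 0.30 kg (hidden, up to 25 % more or less). Origin: centre of its underside; z points to the pivot, 160 mm away. Swings freely in all directions about the pivot (does not yaw against the grip), almost undamped (dies down in about a minute): pendulum of 143 mm effective length, period 0.76 s
- bail_eye (a point): The top of the bail, always at the pivot. On the stand the basket does not hang plumb: its foot is tucked about 5 mm behind the front wall of the drip tray, so it leans 0.22 rad towards the stand's rod; lifted over that wall it swings out to the stand's front
- stand: Draining stand, fixed. Origin: centre of the underside of its 210 x 130 mm base plate; -x is its front. At x = 70 mm a rod of 12 mm diameter, 268 mm high, with a boss that carries a two-pronged fork running to the front, prong tops 205 mm above the bench. Below the fork a steel drip tray, its front wall 21 mm high at x = -44 mm
- fork_slot (a point): Where the grip is parked in the fork: x = -45 mm on the stand, level with the prong tops, axes as the stand. 20 mm between the prongs; they run on 28 mm to the open front end (-x), where the tips turn up 7.5 mm. Lift the grip straight up by 12 to 25 mm (higher, the widening bail jams in the fork), then draw it out along the stand's -x by 60 mm or more before raising it
- cleaner: White benchtop ultrasonic cleaner with a grey front panel (-x), lid off, fixed. Origin: centre of its underside. Outside 196 mm along x, 176 mm along y, 115 mm high. Empty tank open at the top, in the middle: 150 mm along x, 130 mm along y, 75 mm deep, so its floor is 40 mm above the bench
- tank_mouth (a point): Centre of the tank's opening, level with the rim, 115 mm above the bench; axes as the cleaner
- beaker: Bystander: glass beaker, 60 mm diameter, 75 mm high, origin under its centre
- jar: Bystander: amber jar, 52 mm diameter, 62 mm high, origin under its centre
- glove_box: Bystander: white carton, 120 x 220 x 75 mm high, origin under its centre
- tube_rack: Bystander: white rack of tubes, 100 x 190 mm, 87 mm high with its tubes, origin under its centre
Things that resemble listed ones, but are neither listed nor needed, are in the scene too. Leave any pink or purple look-alike of the grip alone.

How it is judged:
By the outcome, as a careful person would: the job done as asked, in the order asked, and still so for the second after the job is handed in, while the arm keeps its last pose, push and grip.
It also fails if it takes over 56 s, if anything falls off the work surface, if the arm or the gripper's body presses on something with over 40 N, if the wrist force passes 120 N, or if a joint passes its speed limit or range.

## Working session

There is one attempt and no reset: what is moved stays moved. The work goes in short steps, Python scripts to look and compute and a shell command to move; the robot and the scene stay as the last step left them, time stands still between calls to the robot, and variables do not carry over. Pictures are saved under pics/ and viewed, about 8 in all and at most 12, crops included, and the job is handed in when it is done.

```bash
mkdir -p pics
cat > h.py <<'E'
import numpy as np, cv2
from rig import ctrl, optics
def snap(name, fn):
    d=optics.get_image(name); cv2.imwrite('pics/'+fn, d['color'][...,::-1]); 
    np.savez('pics/'+fn[:-4]+'.npz', **d); return d
def ray(d,u,v):
    T=np.array(d['cam_to_world']); r=T[:3,:3]@np.array([(u-d['cx'])/d['fx'],(v-d['cy'])/d['fy'],1]); return T[:3,3],r/np.linalg.norm(r)
def atz(d,u,v,z):
    o,r=ray(d,u,v); return o+r*(z-o[2])/r[2]
def proj(d,p):
    T=np.array(d['cam_to_world']); q=T[:3,:3].T@(np.array(p)-T[:3,3]); return q[0]/q[2]*d['fx']+d['cx'], q[1]/q[2]*d['fy']+d['cy']
def tri(d1,p1,d2,p2):
    o1,r1=ray(d1,*p1); o2,r2=ray(d2,*p2)
    s=np.linalg.lstsq(np.c_[r1,-r2],o2-o1,rcond=None)[0]; a=o1+r1*s[0]; b=o2+r2*s[1]; return (a+b)/2, np.linalg.norm(a-b)
E
python3 - <<'E'
from h import *
for n in('side','top'):
    d=snap(n,n+'0.png'); print(n,d['fx'],d['cx'],d['cy'],np.round(d['cam_to_world'],3).tolist())
print(ctrl.observe(), ctrl.tcp_to_grasp)
E
```

```text
side 423.2393712036759 257.36354732780103 193.66895954619588 [[-0.74, -0.386, 0.551, -0.355], [-0.673, 0.447, -0.589, 0.9], [-0.019, -0.807, -0.591, 1.038], [0.0, 0.0, 0.0, 1.0]]
top 349.82680862218643 259.50224295622115 188.37927877926967 [[0.012, -0.997, 0.073, 0.363], [-1.0, -0.012, -0.001, 0.004], [0.002, -0.073, -0.997, 1.482], [0.0, 0.0, 0.0, 1.0]]
{'clock': 0.1, 'joint_positions': array([-1.20837945e+00,  2.77065908e-01, -2.77506039e-02,  1.26797839e+00,
       -1.80918476e-06,  1.46740805e+00]), 'joint_vel': array([ 0.0003182 , -0.00132269,  0.00293668,  0.00161996,  0.00057236,
       -0.00057303]), 'joint_efforts': array([ 8.19310735e-04, -4.46709573e+01,  2.96128160e+01,  8.44965427e-03,
       -5.33436139e-05,  1.24607578e-06]), 'ee_pos': array([ 0.28046162, -0.557756  ,  0.23026269]), 'tool_rot': array([-1.57059186,  0.00198809, -1.10499097]), 'wrist_force': array([ 0.26956735, -0.83997294,  0.1726255 ]), 'ft_torque': array([ 0.06511314, -0.04283474,  0.03186197]), 'width': 0.9962745679489218} 0.0187
```

View pics/side0.png

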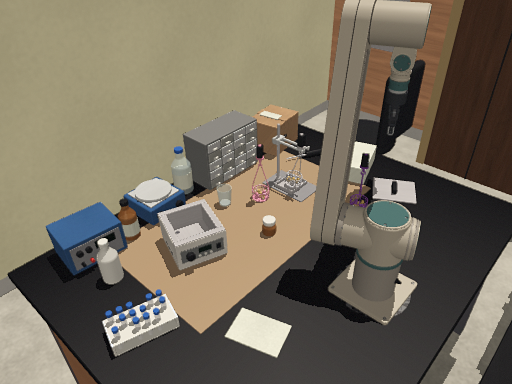

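View pics/top0.png

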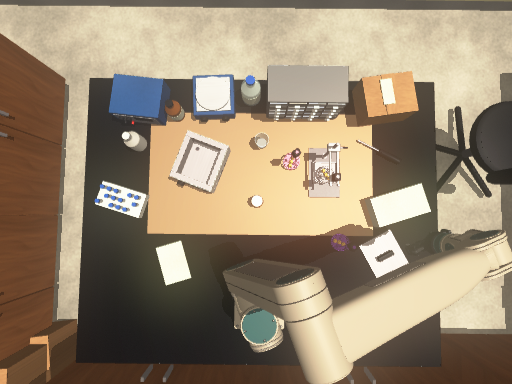

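The stand is at about side (290,165) / top (323,170), the cleaner at side (193,235) / top (200,161). The pink decoy is at side (260,170) / top (291,160) and the purple one at side (362,180). Next I'll zoom in.

Run:
```python
import cv2,numpy as np
a=cv2.imread('pics/side0.png')[110:210,240:340]; b=cv2.imread('pics/top0.png')[125:215,280:370]
f=lambda i,n:cv2.resize(i,(n,n),interpolation=cv2.INTER_CUBIC)
cv2.imwrite('pics/z1.png',np.hstack([f(a,400),f(b,400)]))
```

```text
(no output)
```

View pics/z1.png

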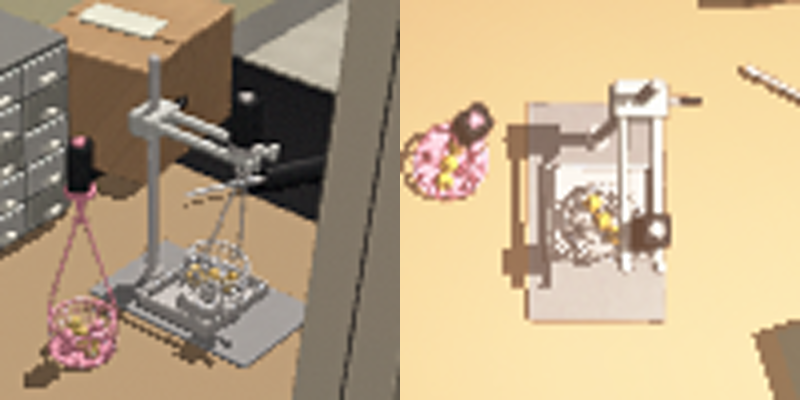

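Run:
```python
from h import *
s=np.load('pics/side0.npz'); t=np.load('pics/top0.npz')
zt=lambda x,y:(280+(x-400)*.225-.5,125+y*.225-.5); zs=lambda x,y:(240+x/4-.5,110+y/4-.5)
print('grip top',tri(s,zs(246,96),t,zt(657,228)))
for c in[(527,102),(665,102),(665,322),(527,322)]: print(atz(t,*zt(*c),.008))
print('rod top',tri(s,zs(154,57),t,zt(684,100)))
print('plate corners side', [atz(s,*zs(*c),.008).round(3) for c in[(308,308),(246,366),(92,290)]])
g=np.array([.43,-.248,.29]); print('proj',proj(s,g),proj(t,g))
# cleaner outline from top: white/grey
im=cv2.imread('pics/top0.png'); c=im[120:205,160:240]; c2=im[90:170,0:1]
a=cv2.imread('pics/side0.png')[190:275,150:240]
cv2.imwrite('pics/z2.png',np.hstack([cv2.resize(c,(400,425),interpolation=cv2.INTER_CUBIC),cv2.resize(a,(400,425),interpolation=cv2.INTER_CUBIC)]))
```

```text
grip top (array([ 0.50076742, -0.2677439 ,  0.26580223]), np.float64(0.001677077191511246))
[ 0.64910191 -0.2018948   0.008     ]
[ 0.65073294 -0.33425031  0.008     ]
[ 0.4395489  -0.33325081  0.008     ]
[ 0.43796719 -0.2022727   0.008     ]
rod top (array([ 0.61201911, -0.28213023,  0.26512715]), np.float64(0.02525799635302649))
plate corners side [array([ 0.453, -0.328,  0.008]), array([ 0.44 , -0.205,  0.008]), array([ 0.647, -0.205,  0.008])]
proj (np.float64(313.587675705588), np.float64(135.51288015907735)) (np.float64(333.0614187438605), np.float64(195.39264396744974))
```

View pics/z2.png

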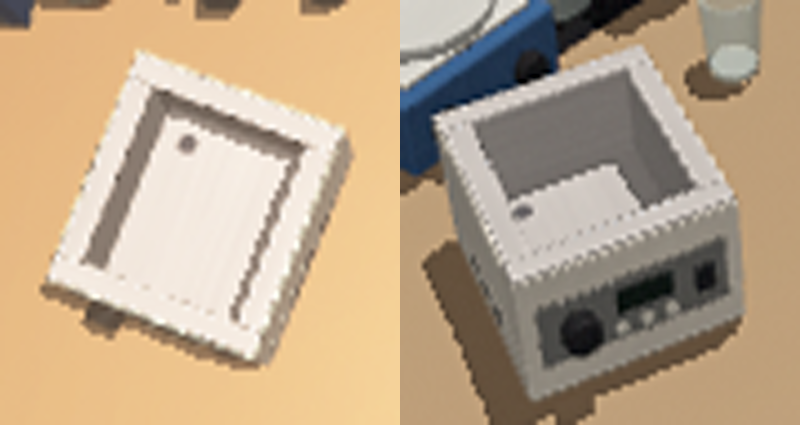

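Run:
```python
from h import *
s=np.load('pics/side0.npz'); t=np.load('pics/top0.npz')
T=[(160+x/5-.4,120+y/5-.4) for x,y in[(137,50),(350,130),(262,362),(45,282)]]
S=[(150+(x-400)/4.444-.4,190+y/5-.4) for x,y in[(435,115),(645,45),(738,195),(515,280)]]
A=np.array([atz(t,*p,.115) for p in T]);B=np.array([atz(s,*p,.115) for p in S])
print(A.round(3),A.mean(0),'\n',B.round(3),B.mean(0))
for a in T: print([tri(s,b,t,a)[0].round(3).tolist() for b in S if tri(s,b,t,a)[1]<.01])
zt=lambda x,y:(280+(x-400)*.225-.5,125+y*.225-.5); zs=lambda x,y:(240+x/4-.5,110+y/4-.5)
print('pink top',tri(s,zs(80,140),t,zt(483,118)))
print('beaker',atz(t,261,141,.075),'jar',atz(t,257,201,.062))
```

```text
[[0.694 0.293 0.115]
 [0.632 0.123 0.115]
 [0.447 0.189 0.115]
 [0.508 0.36  0.115]] [0.57038302 0.24143472 0.115     ] 
 [[0.696 0.291 0.115]
 [0.632 0.127 0.115]
 [0.454 0.193 0.115]
 [0.516 0.356 0.115]] [0.5745269  0.24178051 0.115     ]
[[0.693, 0.293, 0.118]]
[[0.633, 0.124, 0.112]]
[[0.45, 0.191, 0.115]]
[[0.508, 0.359, 0.122]]
pink top (array([ 0.59141796, -0.13249131,  0.24289934]), np.float64(0.003540608852362986))
beaker [ 0.66030488 -0.00074706  0.075     ] jar [0.41627251 0.0125584  0.062     ]
```

```bash
python3 -m creep '[[[85,10,15,12,-4],[85,30,40,25,-9],[85,55,75,40,-15],[85,80,110,50,-20],[85,105,145,60,-24],[85,125,175,66,-26.5],[85,135,190,70,-26.7],[85,140,200,70,-26.7]]]' 40
```

```text
clock: 0.9
ee_pos: [0.4214, -0.3564, 0.3006]
tool_rot: [-1.57, 0.002, -1.569]
wrist_force: [0.4, -0.6, 0.7]
width: 0.995
```

```bash
python3 -m creep '[[[85,10,12,0,0],[85,30,35,0,0],[85,52,60,0,0],[85,70,80,0,0],[85,78,88,0,0],[85,79,88,0,0],[60,79,88,0,0],[55,79,88,0,0]]]'
python3 -c "
from h import *
snap('side','s1.png');snap('top','t1.png')
a=cv2.imread('pics/s1.png')[100:200,250:350]; b=cv2.imread('pics/t1.png')[125:215,280:370]
f=lambda i,n:cv2.resize(i,(n,n),interpolation=cv2.INTER_CUBIC)
cv2.imwrite('pics/z3.png',np.hstack([f(a,400),f(b,400)]))"
```

```text
clock: 1.7
ee_pos: [0.4997, -0.2693, 0.3004]
tool_rot: [-1.571, 0.001, -1.57]
wrist_force: [-0.3, -0.2, -0.5]
width: 0.685
```

View pics/z3.png

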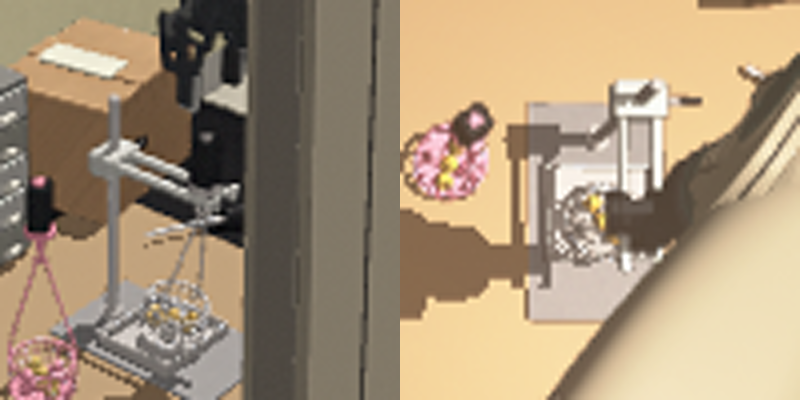

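The gripper is straight above the black grip, side zoom (205,130), and the arm hides part of the top view. I'll lower it.

```bash
python3 -m creep '[[[60,0,1,-10,0],[60,0,1,-25,0],[60,0,1,-42,0],[60,0,1,-58,0],[60,0,1,-70,0],[60,0,1,-78,0],[60,0,1,-82,0],[60,0,1,-83,0]]]'
python3 -m creep '[[[45,0,0,0,0],[35,0,0,0,0],[30,0,0,0,0],[15,0,0,0,0],[15,0,0,0,0],[15,0,0,0,0],[15,0,0,0,0],[15,0,0,0,0]]]' 60
```

```text
clock: 2.6
ee_pos: [0.4996, -0.2683, 0.2172]
tool_rot: [-1.571, 0.002, -1.571]
wrist_force: [0.6, -0.6, 0.6]
width: 0.702
clock: 3.4
ee_pos: [0.5001, -0.2686, 0.2179]
tool_rot: [-1.57, 0.001, -1.571]
wrist_force: [0.0, 0.2, 4.3]
width: 0.272
```

Gripped at about 23 mm. Now I'll lift and draw out, timing the draw to catch the swing as the basket clears the tray wall.

```bash
python3 -m creep '[[[15,0,0,18,0],[15,0,0,18,0],[15,-12,0,18,0],[15,-34,0,18,0],[15,-54,0,18,0],[15,-72,0,18,0],[15,-88,0,18,0],[15,-101,0,18,0]]]'; python3 -m creep '[[[15,-10,0,0,0],[15,-18,0,0,0],[15,-23,0,0,0],[15,-26,0,0,0],[15,-27,0,0,0],[15,-27,0,0,0],[15,-27,0,0,0],[15,-27,0,0,0]]]'
python3 -c "
from h import *
F=[]
for i in range(8):
    d=snap('top','t2_%d.png'%i); F.append(cv2.resize(d['color'][150:250,270:370,::-1],(200,200),interpolation=cv2.INTER_CUBIC)) 
s=snap('side','s2.png')['color'][100:250,250:400,::-1]
cv2.imwrite('pics/z4.png',np.vstack([np.hstack(F[:4]),np.hstack(F[4:])]));cv2.imwrite('pics/z4s.png',cv2.resize(s,(450,450)))
print(ctrl.observe()['wrist_force'])"
```

```text
clock: 4.2
ee_pos: [0.3968, -0.2678, 0.2347]
tool_rot: [-1.572, 0.003, -1.571]
wrist_force: [-0.2, 0.1, -4.6]
width: 0.27
clock: 5.0
ee_pos: [0.3702, -0.2678, 0.2347]
tool_rot: [-1.571, 0.003, -1.571]
wrist_force: [-0.7, -1.2, -4.2]
width: 0.274
[ 0.54627177 -0.78753468 -3.3899856 ]
```

View pics/z4.png

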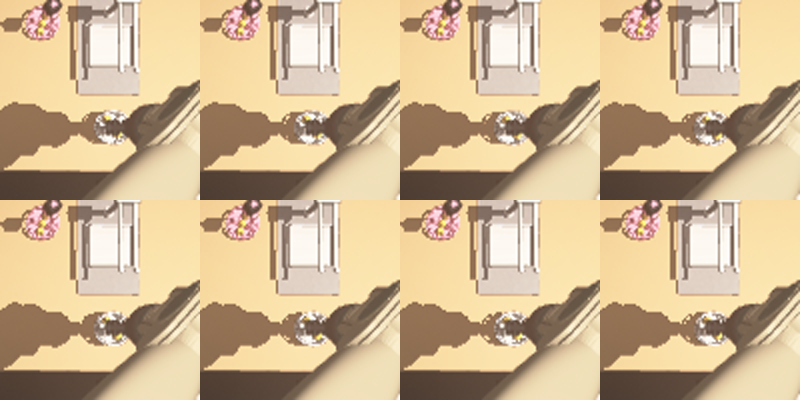

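View pics/z4s.png

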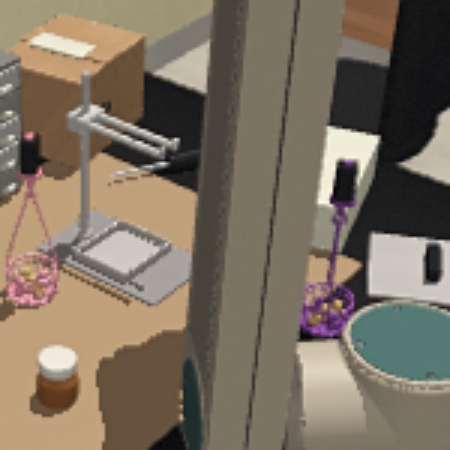

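The basket hangs free of the stand in all 8 frames, at about (325,213) in the top image, with almost no swing. The side view shows the tray empty and the arm hiding the basket. Next I raise it and check the joint margins.

```bash
python3 -m creep '[[[15,0,0,5,0],[15,0,0,18,0],[15,0,0,38,0],[15,0,0,62,0],[15,0,0,88,0],[15,0,0,110,0],[15,0,0,123,0],[15,0,0,128,0]]]'
python3 -c "
from h import *
print(ctrl.observe()['joint_positions'].round(2))"
```

```text
clock: 6.25
ee_pos: [0.3705, -0.2684, 0.365]
tool_rot: [-1.569, -0.0, -1.571]
wrist_force: [0.8, 0.2, -4.1]
width: 0.271
[-0.77 -0.07 -0.14  1.5   0.    2.37]
```

```bash
python3 -m creep '[[[15,0.4,1,0,1],[15,1.6,4,0,2],[15,3.5,9,0,4],[15,6.3,16,0,6],[15,10,25,0,8],[15,14,36,0,10],[15,19,49,0,12],[15,25,64,0,14]]]'; python3 -m creep '[[[15,6,16,0,2],[15,13,32,0,4],[15,19,48,0,6],[15,25,64,0,8],[15,32,80,0,10],[15,38,96,0,12],[15,44,111,0,14],[15,50,127,0,16]]]'; python3 -m creep '[[[15,6,16,0,2],[15,13,32,0,4],[15,19,48,0,6],[15,25,64,0,8],[15,32,80,0,10],[15,38,96,0,12],[15,44,111,0,14],[15,50,127,0,16]]]'
```

```text
clock: 7.05
ee_pos: [0.3959, -0.2032, 0.365]
tool_rot: [-1.569, 0.0, -1.324]
wrist_force: [0.1, 0.6, -4.0]
width: 0.276
clock: 7.85
ee_pos: [0.4461, -0.0745, 0.3651]
tool_rot: [-1.568, -0.0, -1.041]
wrist_force: [-0.5, -0.1, -4.0]
width: 0.274
clock: 8.65
ee_pos: [0.4961, 0.0542, 0.3651]
tool_rot: [-1.568, -0.0, -0.758]
wrist_force: [0.9, 0.3, -3.2]
width: 0.272
```

```bash
python3 -m creep '[[[15,6,16,0,2],[15,13,32,0,4],[15,19,48,0,6],[15,25,64,0,8],[15,32,80,0,9],[15,38,96,0,10],[15,44,111,0,11],[15,50,127,0,12]]]'; python3 -m creep '[[[15,6,14.5,0,0],[15,11.5,27,0,0],[15,16,38,0,0],[15,19,46.5,0,0],[15,22,53,0,0],[15,24,57.5,0,0],[15,25,60,0,0],[15,25.4,61,0,0]]]'
python3 -m creep '[[[15,0,0,0,0],[15,0,0,0,0],[15,0,0,0,0],[15,0,0,0,0],[15,0,0,0,0],[15,0,0,0,0],[15,0,0,0,0],[15,0,0,0,0]]]'
python3 -c "
from h import *
F=[]
for i in range(8):
    d=snap('side','s3_%d.png'%i); F.append(cv2.resize(d['color'][140:260,140:260,::-1],(200,200),interpolation=cv2.INTER_CUBIC))
    snap('top','t3_%d.png'%i)
cv2.imwrite('pics/z5.png',np.vstack([np.hstack(F[:4]),np.hstack(F[4:])]))"
```

```text
clock: 9.45
ee_pos: [0.5465, 0.1825, 0.3651]
tool_rot: [-1.569, -0.0, -0.547]
wrist_force: [-0.4, -0.8, -3.8]
width: 0.27
clock: 10.25
ee_pos: [0.572, 0.2434, 0.3651]
tool_rot: [-1.569, -0.0, -0.547]
wrist_force: [-0.3, 0.0, -3.8]
width: 0.273
clock: 11.05
ee_pos: [0.572, 0.2433, 0.3651]
tool_rot: [-1.569, -0.0, -0.547]
wrist_force: [-0.4, -0.2, -4.2]
width: 0.27
```

View pics/z5.png

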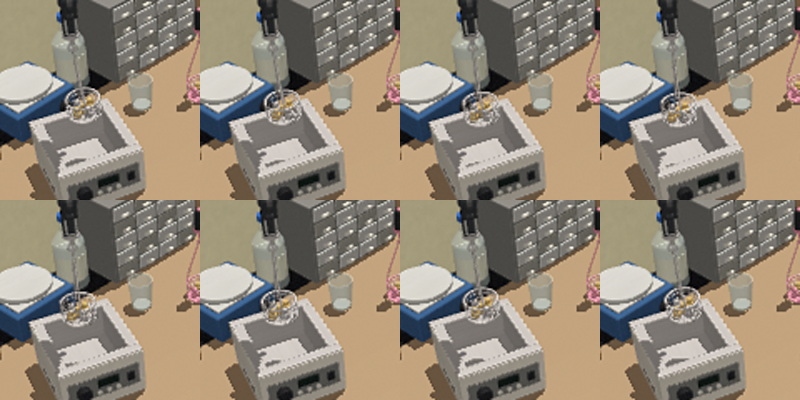

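The basket hangs over the tank at about (189,202) in the side image, with a small sway of a few pixels. I'll measure it.

```bash
cat > sway.py <<'E'
from h import *
def sway(fs,dt,box,w=2*np.pi/.76):
    u0,v0,r=box; I=[cv2.resize(np.load(f)['color'],None,fx=4,fy=4,interpolation=cv2.INTER_CUBIC) for f in fs]
    d=np.load(fs[0]); uv=[]
    T=I[0][4*(v0-r):4*(v0+r),4*(u0-r):4*(u0+r)]
    for im in I:
        R=cv2.matchTemplate(im[4*(v0-r-9):4*(v0+r+9),4*(u0-r-9):4*(u0+r+9)],T,cv2.TM_CCOEFF_NORMED); _,_,_,l=cv2.minMaxLoc(R)
        uv.append((l[0]/4-9,l[1]/4-9))
    uv=np.array(uv); print(uv.T)
    # px -> world xy
    p=atz(d,u0,v0,.18); M=np.array([(atz(d,u0+1,v0,.18)-p)[:2],(atz(d,u0,v0+1,.18)-p)[:2]]).T
    xy=uv@M.T*1e3; t=np.arange(len(fs))*dt
    A=np.c_[np.cos(w*t),np.sin(w*t),np.ones_like(t)]; c,res,_,_=np.linalg.lstsq(A,xy,rcond=None)
    print('cos,sin,off mm (x,y):\n',c.round(1),'resid',np.sqrt(res/len(fs)).round(1)); print('p mean',(p[:2]*1e3+c[2]).round())
    return c
E
python3 -c "
from sway import *
sway(['pics/s3_%d.npz'%i for i in range(8)],.1,(189,202,11))"
```

```text
[[ 0.   -0.5  -1.75 -2.75 -3.25 -2.25 -1.    0.  ]
 [ 0.    1.    2.    2.5   2.25  1.    0.   -0.25]]
cos,sin,off mm (x,y):
 [[ 0.8 -7.7]
 [-3.3  3.2]
 [-0.9  7.4]] resid [0.2 0.4]
p mean [587. 236.]
```

```bash
python3 -m creep '[[[15,0,0,0,0],[15,-2.6,0,0,0],[15,-3.4,6,0,0],[15,-3.4,8.3,0,0],[15,-3.4,8.3,0,0],[15,-3.4,8.3,0,0],[15,-3.4,8.3,0,0],[15,-3.4,8.3,0,0]]]'
python3 -c "
from sway import *
for i in range(8):
    snap('side','s4_%d.png'%i);snap('top','t4_%d.png'%i)
sway(['pics/s4_%d.npz'%i for i in range(8)],.1,(186,204,11))
s=np.load('pics/s4_7.npz')['color'][140:260,120:240,::-1];t=np.load('pics/t4_7.npz')['color'][110:210,150:250,::-1]
cv2.imwrite('pics/z6.png',np.hstack([cv2.resize(x,(400,400),interpolation=cv2.INTER_CUBIC) for x in(s,t)]))"
```

```text
clock: 12.65
ee_pos: [0.5686, 0.2515, 0.3651]
tool_rot: [-1.569, -0.0, -0.547]
wrist_force: [-0.3, 0.3, -3.3]
width: 0.273
[[0. 0. 0. 0. 0. 0. 0. 0.]
 [0. 0. 0. 0. 0. 0. 0. 0.]]
cos,sin,off mm (x,y):
 [[0. 0.]
 [0. 0.]
 [0. 0.]] resid [0. 0.]
p mean [587. 243.]
```

View pics/z6.png

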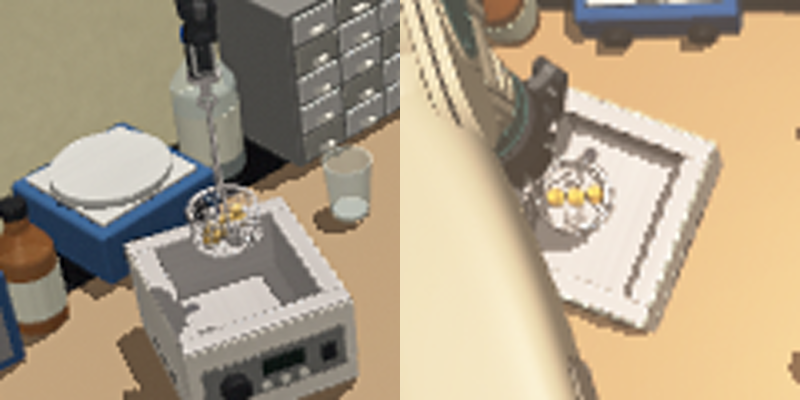

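The sway is now below what the tracker can resolve. The basket is at about side (188,206) / top (194,159). Before lowering I'll check its height and position.

```bash
python3 -c "
from h import *
s=np.load('pics/s4_7.npz');t=np.load('pics/t4_7.npz')
print(tri(s,(188,205.6),t,(194.1,158.4)), 'expected .569 .2515 .187')
for z0 in(.168,.206): print(proj(s,(.5686,.2515,z0)),proj(t,(.5686,.2515,z0)))
"
```

```text
(array([0.56806874, 0.24888875, 0.18652936]), np.float64(0.0005839877987916737)) expected .569 .2515 .187
(np.float64(188.02671556664887), np.float64(210.32405215425217)) (np.float64(194.2636521837956), np.float64(158.97339927641337))
(np.float64(186.67719940789186), np.float64(201.21024228477452)) (np.float64(192.36035455788561), np.float64(157.34873287114527))
```

```bash
python3 -m creep '[[[15,0.5,-1.1,0,0],[15,0.9,-2.3,0,0],[15,1.3,-3.5,0,0],[15,1.8,-4.7,0,0],[15,2.2,-5.9,0,0],[15,2.7,-7.1,0,0],[15,3.1,-8.2,0,0],[15,3.4,-9,0,0]]]'; python3 -m creep '[[[15,0,0,-1,0],[15,0,0,-4,0],[15,0,0,-9,0],[15,0,0,-16,0],[15,0,0,-25,0],[15,0,0,-36,0],[15,0,0,-45,0],[15,0,0,-53,0]]]'; python3 -m creep '[[[15,0,0,-9,0],[15,0,0,-18,0],[15,0,0,-27,0],[15,0,0,-36,0],[15,0,0,-44,0],[15,0,0,-51,0],[15,0,0,-55,0],[15,0,0,-57,0]]]'
python3 -c "
from sway import *
for i in range(8):
    snap('side','s5_%d.png'%i);snap('top','t5_%d.png'%i)
s=np.load('pics/s5_7.npz');u,v=proj(s,(.572,.2425,.08));print(u,v,proj(np.load('pics/t5_7.npz'),(.572,.2425,.077)))
sway(['pics/s5_%d.npz'%i for i in range(8)],.1,(round(u),round(v)-6,11))
t=np.load('pics/t5_7.npz')['color'][110:210,150:250,::-1]
cv2.imwrite('pics/z7.png',np.hstack([cv2.resize(x,(400,400),interpolation=cv2.INTER_CUBIC) for x in(s['color'][160:280,120:240,::-1],t)]));print(ctrl.observe()['ee_pos'])"
```

```text
clock: 14.25
ee_pos: [0.572, 0.2425, 0.3651]
tool_rot: [-1.569, -0.0, -0.547]
wrist_force: [0.6, -0.0, -2.7]
width: 0.271
clock: 15.05
ee_pos: [0.5716, 0.2423, 0.3106]
tool_rot: [-1.57, 0.001, -0.547]
wrist_force: [-0.2, -0.6, -3.2]
width: 0.275
clock: 15.85
ee_pos: [0.5715, 0.2423, 0.2531]
tool_rot: [-1.571, 0.001, -0.547]
wrist_force: [-0.3, 0.8, -3.1]
width: 0.271
192.34107978857566 228.6287908854068 (np.float64(200.6520322017288), np.float64(161.70430536020544))
[[ 0.    0.   -0.25 -0.75 -0.75 -0.75 -0.75 -0.25]
 [ 0.    0.    0.    0.    0.    0.    0.    0.  ]]
cos,sin,off mm (x,y):
 [[-0.9 -0.8]
 [-0.6 -0.5]
 [ 1.1  0.9]] resid [0.2 0.2]
p mean [498. 295.]
[0.5716113  0.24233234 0.25363626]
```

View pics/z7.png

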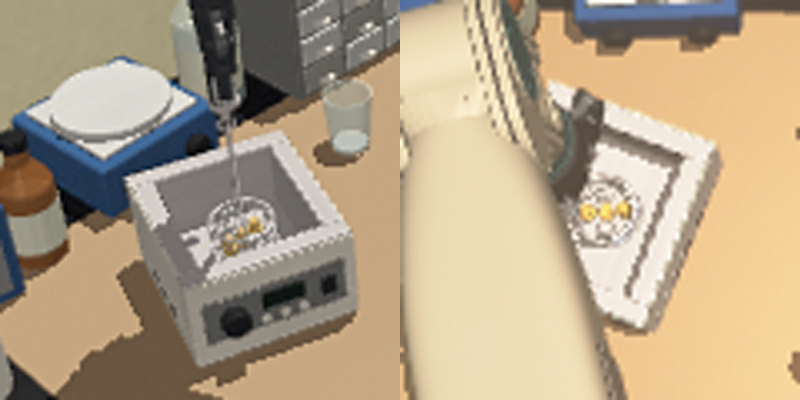

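The basket hangs in mid-tank, at side (192,228) / top (201,162), with about 1.5 mm of sway. Now I'll hold it there for more than 8 s.

```bash
python3 -m creep '[[[15,0,0,0,0],[15,0,0,0,0],[15,0,0,0,0],[15,0,0,0,0],[15,0,0,0,0],[15,0,0,0,0],[15,0,0,0,0],[15,0,0,0,0]]]' >/dev/null
python3 -m creep '[[[15,0,0,0,0],[15,0,0,0,0],[15,0,0,0,0],[15,0,0,0,0],[15,0,0,0,0],[15,0,0,0,0],[15,0,0,0,0],[15,0,0,0,0]]]' >/dev/null
python3 -m creep '[[[15,0,0,0,0],[15,0,0,0,0],[15,0,0,0,0],[15,0,0,0,0],[15,0,0,0,0],[15,0,0,0,0],[15,0,0,0,0],[15,0,0,0,0]]]' >/dev/null
python3 -m creep '[[[15,0,0,0,0],[15,0,0,0,0],[15,0,0,0,0],[15,0,0,0,0],[15,0,0,0,0],[15,0,0,0,0],[15,0,0,0,0],[15,0,0,0,0]]]' 
python3 -m creep '[[[15,0,0,0,0],[15,0,0,0,0],[15,0,0,0,0],[15,0,0,0,0],[15,0,0,0,0],[15,0,0,0,0],[15,0,0,0,0],[15,0,0,0,0]]]' >/dev/null
python3 -m creep '[[[15,0,0,0,0],[15,0,0,0,0],[15,0,0,0,0],[15,0,0,0,0],[15,0,0,0,0],[15,0,0,0,0],[15,0,0,0,0],[15,0,0,0,0]]]' >/dev/null
python3 -m creep '[[[15,0,0,0,0],[15,0,0,0,0],[15,0,0,0,0],[15,0,0,0,0],[15,0,0,0,0],[15,0,0,0,0],[15,0,0,0,0],[15,0,0,0,0]]]' >/dev/null
python3 -m creep '[[[15,0,0,0,0],[15,0,0,0,0],[15,0,0,0,0],[15,0,0,0,0],[15,0,0,0,0],[15,0,0,0,0],[15,0,0,0,0],[15,0,0,0,0]]]' >/dev/null
python3 -m creep '[[[15,0,0,0,0],[15,0,0,0,0],[15,0,0,0,0],[15,0,0,0,0],[15,0,0,0,0],[15,0,0,0,0],[15,0,0,0,0],[15,0,0,0,0]]]' >/dev/null
python3 -m creep '[[[15,0,0,0,0],[15,0,0,0,0],[15,0,0,0,0],[15,0,0,0,0],[15,0,0,0,0],[15,0,0,0,0],[15,0,0,0,0],[15,0,0,0,0]]]'
python3 -c "
from sway import *
for i in range(8):
    snap('side','s6_%d.png'%i);snap('top','t6_%d.png'%i)
sway(['pics/s6_%d.npz'%i for i in range(8)],.1,(192,227,11))
a=np.load('pics/t6_0.npz')['color'].astype(int);b=np.load('pics/t5_7.npz')['color'].astype(int)
print('top diff px since lowering',(abs(a-b).max(2)>40).sum())
s=np.load('pics/s6_7.npz');cv2.imwrite('pics/z8.png',s['color'][...,::-1])"
```

```text
clock: 19.85
ee_pos: [0.5715, 0.2423, 0.2536]
tool_rot: [-1.57, 0.001, -0.547]
wrist_force: [0.1, 0.1, -4.3]
width: 0.276
clock: 24.65
ee_pos: [0.5715, 0.2423, 0.2535]
tool_rot: [-1.57, 0.001, -0.547]
wrist_force: [0.2, -0.2, -4.1]
width: 0.274
[[0.   0.   0.   0.25 0.5  0.5  0.25 0.  ]
 [0.   0.   0.   0.   0.   0.   0.   0.  ]]
cos,sin,off mm (x,y):
 [[ 0.6  0.5]
 [ 0.4  0.3]
 [-0.5 -0.4]] resid [0.1 0.1]
p mean [481. 306.]
top diff px since lowering 83
```

View pics/z8.png

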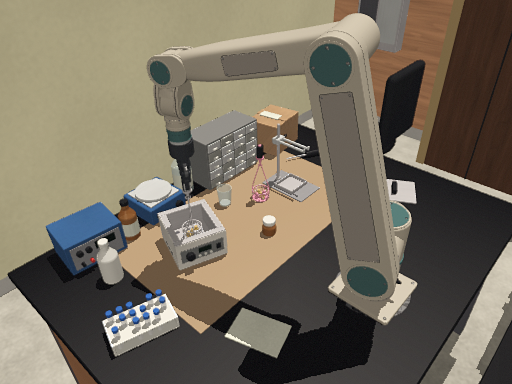

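The basket hangs in the tank at about (191,229). The beaker (224,198), jar (268,227) and pink decoy (260,170) are unmoved, and the arm stands still.

```bash
python3 -c "
from rig import hand_in; print(hand_in())"
```

```text
the job is handed in; nothing more can be done
None
```

The basket is hanging still in the middle of the cleaner's tank, the gripper is still holding the black grip, and I've handed the job in. It took about 25.5 s of the 56 s allowed.

- **Lift and carry:** I took the grip across its 24 mm faces and lifted it about 17 mm. I drew it 130 mm out of the fork, timed to catch the swing, then raised it and carried it over the tank.
- **Standstill above the tank:** The first stop left about 8 mm of sway. One small correction brought it below what the camera could resolve, and I then lowered it.
- **Final position:** The basket's underside is about 57 mm above the bench and its top about 95 mm, against a floor at 40 mm and a rim at 115 mm. These heights come from the tool height; the last two-camera fix, taken above the tank, agreed to about 3 mm. It is central to within a few millimetres and hung there for over 9 s with about 1 mm of sway or less at the end.
- **Bystanders:** The beaker, jar and pink look-alike are where they were in the last side picture. The arm hid the purple look-alike and the glove box there, so I did not check those at the end.
- **Not seen:** The arm also blocked the side view while the basket left the stand. I saw it only from above just afterwards, hanging free and nearly still.

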